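# Retain a trolley wheel with its axle clip

## Task

Slide the wheel fully home on the stub axle that is clamped in the small vice, so that the groove near the axle's end is bare. Then take the larger of the two spring clips from the slotted wooden block and push it, mouth first and square to the axle, down into that groove until it snaps home round the axle. Do not force it: feel for the groove, never press the clip on the axle or wheel with more than about 25 N, leave the other things alone, and let go of the clip.

Things in the scene. Friction and masses are not known exactly. Their poses are not given: they have to be found in the camera images.
- vice: Small black machine vice (53x154x43 mm) bolted to the bench, origin under its middle. It clamps a steel stub axle that points along the vice's -x. Axle, from its free end inwards: end collar 20 mm diameter, 15 mm long; clip groove 7.6 mm wide with a 14 mm core; 1.2 mm of 20 mm diameter; then the wheel when home. The axle does not yield to pushes below 60 N.
- axle_mark (a point): Point on the axle's centre line, 32 mm above the bench; x along the axle (+x into the vice, free end to -x), z up. Fixed to the vice: the groove's middle would be here if the axle were pushed right in. It was clamped by hand and sticks out 0 to 28 mm further, unmeasured: the groove's middle is anywhere from x = 0 to -28 mm of this point.
- wheel (a joint): How far (m) the wheel stands off its shoulder: 0 is home; starts 0.012 to 0.016 out, its hub covering the groove; slides along the axle at about 3 N. Black tyre 58 mm diameter, 20 mm wide, grey hub 26 mm diameter that sticks out 12 mm past the tyre towards the free end. Home, hub end and tyre face lie 5 and 17 mm from the groove's middle.
- clip_tab (a point): Middle of the tab of the LARGER clip, the one to fit: bright steel, 30 mm wide, 36.5 mm high, 6 mm thick, standing mouth down in a slot of the wooden block, loose, 37 g. The tab, its upper part, is 30 mm wide (y), 18 mm high (z), 6 mm thick (x); grip it across the 30 mm. At the start this point is 41.5 mm above the bench.
- clip_bore (a point): Centre of the larger clip's 14 mm bore, 21 mm below clip_tab; x is the bore axis, z runs from mouth to tab. Two sprung arms, 25 mm over all, end 6.5 mm below it in nibs 10.6 mm apart; over the 14 mm core they spread and snap in at some 8 to 13 N. First touch: bore centre 9 mm above the axle line over the groove, 13 over a collar, 17 over the hub.
- spare_mid (a point): Middle of the SMALLER spare clip (same shape, 22 mm wide, 26 mm high, 6 mm thick) in the other slot of the block, for another wheel; leave it there. Which clip is in which slot varies.
- rack: Hardwood block, 66x30x24 mm, fixed to the bench, origin at the centre of its underside. Two through slots, 7.2 mm wide and 10 mm deep, run along its y at x = -18 and +18 mm; a clip stands in each, its thickness along the block's x.
- tin_mid (a point): Middle of a grease tin with a blue lid (68 mm diameter, 56 mm high) standing on the bench; a bystander.
- bolt_mid (a point): Middle of a steel hex bolt standing on its head (16x19x61 mm); a bystander.

How it is judged (in metres and radians):
On the way, in this order (a step that is already met when the one before it is completed fails the run):
1. the wheel is pushed fully home against its shoulder (within 2 mm) (value of joint wheel below 0.002 m), for 0.2 s.
2. the larger clip is seated round the groove (z of clip_bore in the frame of axle_mark between -0.0016 and 0.0016 m and y of clip_bore in the frame of axle_mark between -0.0016 and 0.0016 m and x of clip_bore in the frame of axle_mark between -0.03 and 0.002 m and angle between the x axis of clip_bore and the x axis of axle_mark, either way round below 0.2 rad), for 0.2 s.
At the end, for the whole second after the job is handed in: The wheel is home (within 3 mm) and the larger clip sits in the axle's groove: its bore centre within 1.6 mm of the axle's centre line sideways and in height, its bore axis within 0.2 rad of the axle's (all of step 2 and value of joint wheel below 0.003 m); the robot touches nothing.
It fails at once if the clip is pressed on the axle, wheel or vice with more than 25 N (contact force between clip and vice above 25 N).
It fails at once if the smaller clip is moved more than 15 mm (distance of spare_mid from where it was at the start of the episode above 0.015 m).
It fails at once if the grease tin is moved more than 20 mm (distance of tin_mid from where it was at the start of the episode above 0.02 m).
It fails at once if the bolt is moved more than 20 mm (distance of bolt_mid from where it was at the start of the episode above 0.02 m).
It also fails if it takes over 64 s, if anything falls off the work surface, if the arm or the gripper's body presses on something with over 40 N, if the wrist force passes 120 N, or if a joint passes its speed limit or range.

## Robot

A 6-joint arm with a two-finger parallel gripper is mounted at the origin on a cart in front of the work surface, level with it; the furniture and walls round the work are solid. World frame = base frame: x ahead of the robot, y to its left, z up, the work surface at z = 0. Lengths are in mm, angles in rad, forces in N, time in s.
With the tool pointing down it reaches from about 350 to 850 mm from the base axis. Payload 8.1 kg.
Tool frame: the origin (TCP) lies at the very end of the fingers, on their centre line; the grasp point (between the pads) lies 19 mm behind it (r.pinch_z is the distance from the TCP to the grasp point, in mm); z points along the fingers, y is the direction in which the jaws open and shut (so a half turn about z gives the same grasp; the last joint's range is limited). The gripper opens to 93 mm and grips with 3 to 60 N. Pads are 15 mm wide; open, the fingers measure 128 mm over their backs; the gripper's body (75 mm by 188 mm) begins 65 mm behind the grasp point.
Start: joints at [1.107, 0.13, 1.488, -0, 1.523, -0.085], TCP at [221.863, 557.478, 218.635] pointing down, gripper open.
Joint ranges: [-2.96, 2.96], [-0.89, 2.26], [0.02, 2.5], [-1.34, 4.48], [0, 2.73], [-2.66, 2.66]. Speed limits (rad/s): [2.39, 2.39, 2.79, 3.14, 3.14, 3.14].

## Interface

Orientations are given as a 3x3 rotation matrix whose columns are the frame's x, y, z axes.
In Python, from bench import telemetry, imaging, r gives the robot as it stands.
- The arm moves only by the tool carry_out, never from a script. Its argument "motion" is a list of rows, each an object with "translation": the shift along the tool's x, y, z in mm, a list of three; "turn": the turn about the tool's z in rad. In form: [{"translation": [dx, dy, dz], "turn": turn}, ...]. A call has 1 to 20 rows; each row shifts and turns the commanded pose from where the row before left it, along the tool's axes as they then stand; what a row does not reach is not made up. A row lasts 1/8 s, in which the tool goes at most 62.5 mm and 10.7 degrees, less where a joint would pass 70% of its speed; a pose out of reach is approached as far as the arm can. A call is refused whole if a number of a shift passes 62.5 or a number of a turn 0.188, either way. A call with a gripper value outside its range is refused whole. "gripper" is the finger opening in mm, from 0 to 93, set as the call begins (left out, the last holds). The fingers move at their own pace and stop on an object; "grip_force" is the grip in N (left out, the last holds). Time passes only in rows, so rows that do not move let the fingers close. It gives the time, the measured TCP pose, the force and the opening at its end, in the units of the state.
- telemetry.read_state(): the state, without advancing time (a new reading comes with each control period).
- imaging.get_image(name): name is "scene" or "top"; returns the picture (420x560x3 uint8, blue, green, red); there is no depth.
- imaging.calibration(name): a dict with "fx", "fy", "cx", "cy" (pixels), "k1" (the pictures are not rectified: a ray, as slopes to the right and down, at radius r is drawn at 1 + k1 r^2 times it, then the intrinsics apply), "R" (3x3) and "t" (3): a world point X has camera coordinates R X + t. Camera axes: x right, y down, z forward; pixel columns grow to the right and rows downward; lengths in mm; the calibration is good to about 2 mm. A picture is of the moment at which its call begins. calibration takes no time and is no camera call.
- r.finish_job(): hands the job in, once; it reports no verdict.
The state is a dict: "time_s": time; "joints": joint angles; "qvel": joint speeds; "tau": joint torques, N m; "eef_pos": TCP position; "tcp_rot": TCP orientation; "wrist_force": force on the tool from outside, world axes, zero at the start; "torque": the same for the moment, N m; "width": finger opening in mm.
Only numpy, scipy, OpenCV 4.12 (cv2) and the standard library are available. Lean on these libraries where they do the work, as an engineer would, in place of code of your own. Each camera call takes 0.05 s, during which the arm holds its last target.

## Working session

There is one attempt and no reset: what is moved stays moved. The work goes in short steps, Python scripts to look and compute and a tool call to move; the robot and the scene stay as the last step left them, time stands still between calls to the robot, and variables do not carry over. Pictures are saved under pics/ and viewed, and the job is handed in when it is done.

Besides the shell and the picture viewer there is one more tool, called after ">>>" as name([rows], argument=value, ...), one row to a line, values as JSON. carry_out: Moves the arm, as the interface text tells. Its arguments: {"type":"object","properties":{"motion":{"type":"array","items":{"type":"object","properties":{"translation":{"type":"array","items":{"type":"number"}},"turn":{"type":"number"}}}},"gripper":{"type":"number"},"grip_force":{"type":"number"}},"required":["motion"]}

```bash
ls; mkdir -p pics
python3 - <<'E'
from bench import telemetry, imaging, r
import cv2
s=telemetry.read_state();print(s)
for n in("scene","top"):
    im=imaging.get_image(n);cv2.imwrite(f"pics/{n}0.png",im);print(n,imaging.calibration(n))
E
```

```text
pics
{'time_s': 0.0, 'joints': array([ 1.10657730e+00,  1.31127139e-01,  1.48926967e+00, -5.12246524e-07,
        1.52300720e+00, -8.54159627e-02]), 'qvel': array([ 1.00582016e-04, -2.24630750e-05,  1.68957594e-03, -6.35711876e-04,
        2.10921239e-03,  2.14324932e-03]), 'tau': array([-2.08463411e-03, -5.59865177e+01, -4.91749585e+01,  7.65716331e-02,
        3.62669479e-02, -1.44551705e-04]), 'eef_pos': array([221.61853669, 556.96019137, 217.61305526]), 'tcp_rot': array([[-9.29107885e-01,  3.69807896e-01, -8.10529824e-04],
       [ 3.69808752e-01,  9.29106486e-01, -1.61988934e-03],
       [ 1.54020646e-04, -1.80479299e-03, -9.99998359e-01]]), 'wrist_force': array([0.25611221, 0.3099175 , 0.47615113]), 'torque': array([-0.00972394,  0.05558932,  0.00328673]), 'width': 93.22179627165683}
scene {'fx': 518.3377449913405, 'fy': 518.3377449913405, 'cx': 281.84557235332915, 'cy': 207.60796154030461, 'k1': -0.04613949913695765, 'R': array([[ 0.68223705, -0.73098761, -0.01448159],
       [-0.35230175, -0.31132131, -0.88258853],
       [ 0.64065286,  0.60723649, -0.46992315]]), 't': array([-647.84775563,  137.83253274,  752.98561694])}
top {'fx': 478.88231087653054, 'fy': 478.88231087653054, 'cx': 275.68878383266, 'cy': 206.76384888015576, 'k1': -0.1614227912773521, 'R': array([[ 0.01184883, -0.99952471,  0.02845971],
       [-0.98776822, -0.01612547, -0.15509323],
       [ 0.15547844, -0.02627392, -0.98748981]]), 't': array([-382.03997452,  523.53927109,  865.63413664])}
```

View pics/scene0.png

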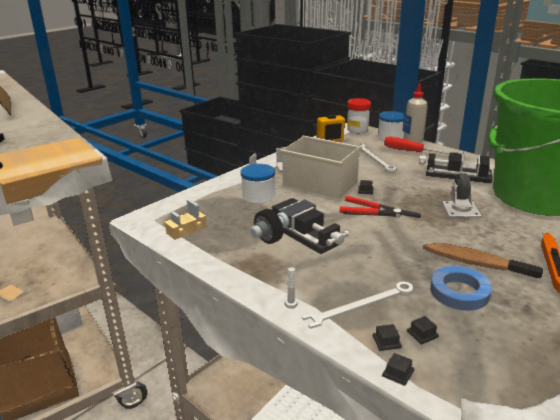

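View pics/top0.png

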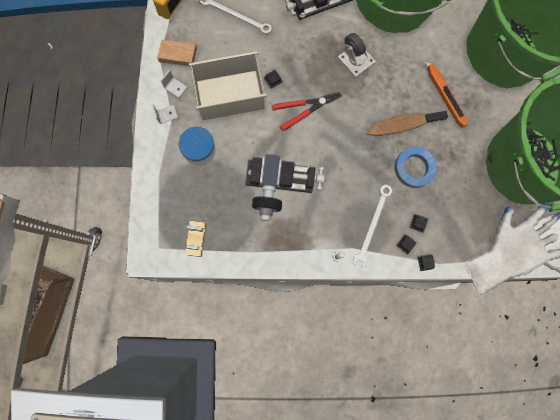

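The scene view shows the rack at about (186,225), the wheel and axle end at about (265,228), the tin at (258,182) and the bolt at (291,288). The top view shows the rack at (196,238), the wheel at (267,204), the tin at (196,144) and the bolt at (338,256). I'll zoom in next.

Run:
```python
import cv2,numpy as np
t=cv2.imread("pics/top0.png");s=cv2.imread("pics/scene0.png")
a=cv2.resize(t[215:260,165:225],None,fx=8,fy=8,interpolation=cv2.INTER_CUBIC)
b=cv2.resize(t[145:225,235:325],None,fx=6,fy=6,interpolation=cv2.INTER_CUBIC)
c=cv2.resize(s[190:245,155:215],None,fx=8,fy=8,interpolation=cv2.INTER_CUBIC)
d=cv2.resize(s[190:255,240:345],None,fx=7,fy=7,interpolation=cv2.INTER_CUBIC)
for n,i in zip("abcd",(a,b,c,d)): cv2.imwrite(f"pics/z_{n}.png",i)
```

```text
(no output)
```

View pics/z_a.png

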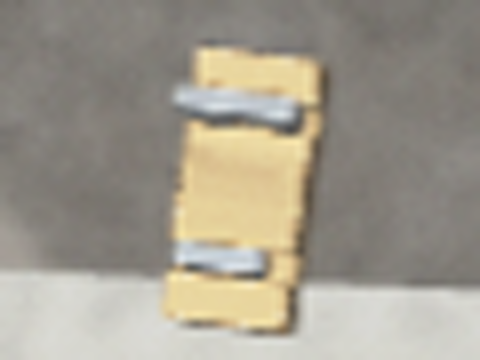

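View pics/z_b.png

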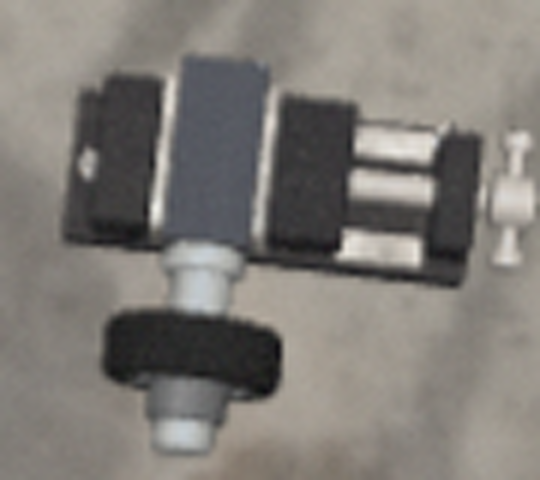

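View pics/z_c.png

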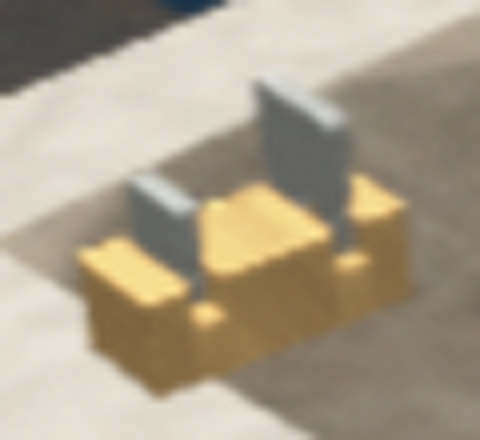

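View pics/z_d.png

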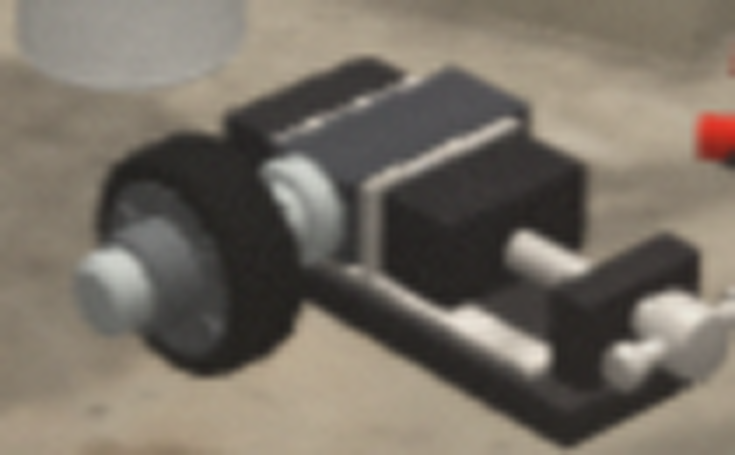

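```bash
cat > h.py <<'E'
import numpy as np,cv2
from bench import imaging,telemetry
C={n:imaging.calibration(n) for n in("scene","top")}
def ray(n,u,v):
    c=C[n];K=np.array([[c["fx"],0,c["cx"]],[0,c["fy"],c["cy"]],[0,0,1.]])
    # pic model r*(1+k1 r^2)
    x,y=cv2.undistortPoints(np.array([[[u,v]]],float),K,np.array([c["k1"],0,0,0,0.]))[0,0]
    d=c["R"].T@np.array([x,y,1]);return -c["R"].T@c["t"],d/np.linalg.norm(d)
def plane(n,p,z):
    o,d=ray(n,*p);return o+d*(z-o[2])/d[2]
def tri(pt,ps):
    a,d=ray("top",*pt);b,e=ray("scene",*ps)
    s=np.linalg.lstsq(np.c_[d,-e],b-a,rcond=None)[0]
    p,q=a+s[0]*d,b+s[1]*e;return (p+q)/2,np.linalg.norm(p-q)
def proj(n,X):
    c=C[n];p=c["R"]@np.asarray(X,float)+c["t"];x,y=p[:2]/p[2];f=1+c["k1"]*(x*x+y*y)
    return np.array([c["fx"]*x*f+c["cx"],c["fy"]*y*f+c["cy"]])
def uz(p,off,f): return (np.array(p)+.5)/f-.5+np.array(off)
E
python3 - <<'E'
from h import *
np.set_printoptions(precision=1,suppress=True)
A=lambda x,y:uz((x,y),(165,215),8);B=lambda x,y:uz((x,y),(235,145),6)
Cc=lambda x,y:uz((x,y),(155,190),8);D=lambda x,y:uz((x,y),(240,190),7)
# rack mask top
t=cv2.imread("pics/top0.png");hsv=cv2.cvtColor(t,cv2.COLOR_BGR2HSV)
m=cv2.inRange(hsv,(12,70,120),(35,255,255));m[:215]=0;m[260:]=0;m[:,:165]=0;m[:,225:]=0
c=max(cv2.findContours(m,0,1)[0],key=cv2.contourArea);R=cv2.minAreaRect(c);print(R)
for p in cv2.boxPoints(R):print("rack corner z24",p,plane("top",p,24))
# clip top corners: (top left far),(right)
for nm,a,s in(("L",A(178,90),Cc(262,80)),("R",A(299,104),Cc(348,120))):
    print("big",nm,tri(a,s),plane("top",a,50.5))
for nm,a,s in(("L",A(177,250),Cc(135,178)),("R",A(264,264),Cc(197,210))):
    print("small",nm,tri(a,s))
# axle
for nm,p in(("end L",B(150,440)),("end R",B(215,440)),("in L",B(168,290)),("in R",B(234,290)),("tyre fl",B(105,370)),("tyre fr",B(278,380)),("tyre bl",B(112,313)),("tyre br",B(278,325)),("endmid",B(182,453))):
    print(nm,plane("top",p,32))
print("axle endface centre scene at..",tri(B(183,450),D(98,292)))
print("wheel top top", plane("top",B(192,395),32))
E
```

```text
((195.03076171875, 238.25387573242188), (16.496618270874023, 33.98551559448242), 7.125016689300537)
rack corner z24 [184.7 254.1] [ 437.3 -201.1   24. ]
rack corner z24 [189.  220.4] [ 502.9 -206.9   24. ]
rack corner z24 [205.3 222.4] [ 499.4 -239.    24. ]
rack corner z24 [201.1 256.1] [ 433.9 -232.9   24. ]
big L (array([ 487.4, -206.3,   50.8]), np.float64(4.104931563098616)) [ 489.1 -207.4   50.5]
big R (array([ 485.8, -236. ,   51.5]), np.float64(0.9471389308076271)) [ 486.3 -236.1   50.5]
small L (array([ 450.9, -206.2,   40.8]), np.float64(2.909438275286303))
small R (array([ 449.2, -228. ,   41.4]), np.float64(0.2502065024121259))
end L [ 508.9 -344.2   32. ]
end R [ 509.2 -365.1   32. ]
in L [ 557.9 -349.2   32. ]
in R [ 558.3 -370.6   32. ]
tyre fl [ 531.4 -329.4   32. ]
tyre fr [ 529.  -385.2   32. ]
tyre bl [ 550.1 -331.3   32. ]
tyre br [ 547. -385.   32.]
endmid [ 504.8 -354.6   32. ]
axle endface centre scene at.. (array([ 504.5, -354.3,   36.2]), np.float64(1.7977847278327075))
wheel top top [ 523.7 -357.5   32. ]
```

Run:
```python
from h import *
np.set_printoptions(precision=3,suppress=True)
B=lambda x,y:uz((x,y),(235,145),6)
def yaw(p,q,z):
    d=plane("top",q,z)-plane("top",p,z);a=np.arctan2(d[1],d[0]);return np.linalg.norm(d),(a+np.pi/4)%(np.pi/2)-np.pi/4
print("base",yaw(B(65,240),B(460,285),8),"whiteL",yaw(B(178,62),B(155,238),43),"whiteR",yaw(B(277,90),B(257,243),43))
t=cv2.imread("pics/top0.png")
# sub-pixel: axle light columns per row; collar and inner shaft
g=cv2.cvtColor(t,cv2.COLOR_BGR2GRAY).astype(float)
for v in list(range(190,198))+list(range(206,221)):
    print(v,g[v,256:280].astype(int))
# black mask edge of vice front
hsv=cv2.cvtColor(t,cv2.COLOR_BGR2HSV)
pts=[]
for u in list(range(284,308)):
    col=g[175:205,u];i=np.argmax(np.diff(col));pts.append((u,175+i+.5))
print(pts)
P=np.array([plane("top",p,8)[:2] for p in pts]);vx,vy,_,_=cv2.fitLine(P.astype(np.float32),cv2.DIST_HUBER,0,.01,.01).ravel();print("front edge yaw",np.arctan2(vy,vx))
```

```text
base (np.float64(132.5171868383719), np.float64(-0.09805510098666037)) whiteL (np.float64(58.784335113798576), np.float64(-0.10969279859110959)) whiteR (np.float64(51.07908331661212), np.float64(-0.11613611480649944))
190 [155 156 153 158 155 153 126 104 133 161 179 183 192 188 170 167 141 132
 126 121 154 165 156 155]
191 [154 156 158 159 157 157 150 121 139 170 186 193 198 197 183 174 152 110
 110 134 159 166 161 161]
192 [156 159 156 156 154 155 158 130 144 174 189 197 199 195 189 176 161 127
 151 162 167 167 168 164]
193 [156 156 158 153 152 153 157 133 150 174 191 197 199 196 191 174 157 141
 163 166 166 167 163 163]
194 [153 155 153 152 153 154 140 136 155 180 191 196 197 195 187 173 154 142
 165 168 165 168 162 164]
195 [151 155 152 151 153 153 136 138 156 181 194 200 195 194 186 171 149 140
 162 165 165 163 162 162]
196 [110 114 102  98  99  97  95  90 114 135 161 167 166 187 182 166 139 157
 168 164 165 164 166 164]
197 [ 56  59  48  46  49  50  51  48  59  70  88  93  91 108 116 103 101 136
 143 160 165 169 164 165]
206 [29 36 37 35 35 37 39 38 37 35 42 41 40 39 45 40 37 40
[... 1386 characters left out ...]
 121 123 141 147 139 136
 132 125 124 125 127 127]
[(284, np.float64(189.5)), (285, np.float64(189.5)), (286, np.float64(189.5)), (287, np.float64(189.5)), (288, np.float64(189.5)), (289, np.float64(190.5)), (290, np.float64(190.5)), (291, np.float64(186.5)), (292, np.float64(182.5)), (293, np.float64(190.5)), (294, np.float64(190.5)), (295, np.float64(190.5)), (296, np.float64(183.5)), (297, np.float64(183.5)), (298, np.float64(183.5)), (299, np.float64(183.5)), (300, np.float64(183.5)), (301, np.float64(183.5)), (302, np.float64(191.5)), (303, np.float64(191.5)), (304, np.float64(191.5)), (305, np.float64(191.5)), (306, np.float64(192.5)), (307, np.float64(192.5))]
front edge yaw 1.4720652
```

```bash
cat >> h.py <<'E'
def go(tgt,yaw=None):
    """shift in tool axes (after turn) to reach world tgt; yaw=world angle of tool -x"""
    s=telemetry.read_state();R=s["tcp_rot"];p=s["eef_pos"]
    cur=np.arctan2(-R[1,0],-R[0,0]);turn=0
    Rn=R
    if yaw is not None:
        turn=-(yaw-cur);a=yaw
        Rn=np.array([[-np.cos(a),-np.sin(a),0],[-np.sin(a),np.cos(a),0],[0,0,-1.]])
    d=Rn.T@(np.asarray(tgt,float)-p)
    print("pos",p.round(1),"yaw",round(cur,4),"F",s["wrist_force"].round(2),"w",round(s["width"],1),"t",round(s["time_s"],2))
    print("turn",round(turn,4),"d",d.round(1));return d
AX=np.array([509.,-354.6,32.]);YA=-0.102;U=np.array([np.cos(YA),np.sin(YA),0])
def ax(s,z): # point on axle line s mm inward of AX
    p=AX+U*s;p[2]=z;return p
E
python3 - <<'E'
from h import *
go([430,200,218],YA)
print(ax(5,150),"seg2 in tool:", np.array([[-np.cos(YA),-np.sin(YA),0],[-np.sin(YA),np.cos(YA),0],[0,0,-1.]]).T@(ax(5,150)-np.array([430,200,218])))
t=cv2.imread("pics/top0.png")
E
```

```text
pos [221.6 557.  217.7] yaw -0.3788 F [0.18 0.2  0.71] w 93.3 t 0.1
turn -0.2768 d [-2.436e+02 -3.339e+02 -3.000e-01]
[ 513.97401254 -355.10911612  150.        ] seg2 in tool: [-140.0605582  -543.67343656   68.        ]
```

>>> carry_out([
  {"translation": [0,0,0],"turn": -0.138},
  {"translation": [0,0,0],"turn": -0.139},
  {"translation": [-30.5,-41.7,0]},
  {"translation": [-30.5,-41.7,0]},
  {"translation": [-30.5,-41.7,0]},
  {"translation": [-30.5,-41.7,0]},
  {"translation": [-30.5,-41.7,0]},
  {"translation": [-30.5,-41.7,0]},
  {"translation": [-30.5,-41.7,0]},
  {"translation": [-30.5,-41.7,0]},
  {"translation": [-14,-54.4,0]},
  {"translation": [-14,-54.4,0]},
  {"translation": [-14,-54.4,8.5]},
  {"translation": [-14,-54.4,8.5]},
  {"translation": [-14,-54.4,8.5]},
  {"translation": [-14,-54.4,8.5]},
  {"translation": [-14,-54.4,8.5]},
  {"translation": [-14,-54.4,8.5]},
  {"translation": [-14,-54.4,8.5]},
  {"translation": [-14,-54.4,8.5]},
], gripper=36)

```text
$.motion[2]: bad value
```

Run:
```python
from h import *
go(ax(5,80),YA)
for n in("scene","top"):
    im=imaging.get_image(n);cv2.imwrite(f"pics/{n}1.png",im)
```

```text
pos [221.6 557.  217.7] yaw -0.3788 F [0.18 0.2  0.71] w 93.3 t 0.1
turn -0.2768 d [-383.7 -877.6  137.7]
```

View pics/scene1.png

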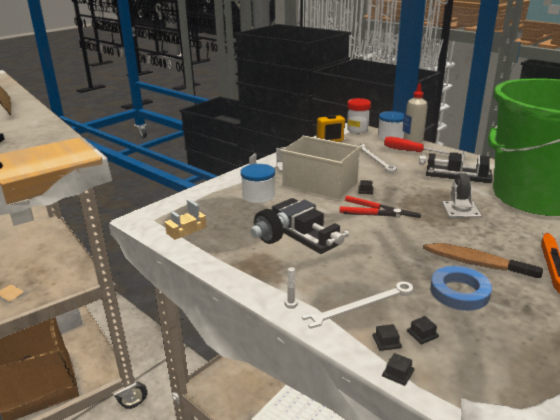

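View pics/top1.png

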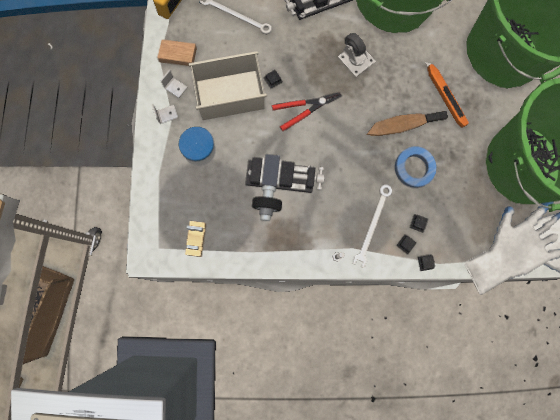

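The call was refused because each row needs a turn. The pictures show the scene unchanged. I'll send it again with turns included.

>>> carry_out([
  {"translation": [0,0,0],"turn": -0.138},
  {"translation": [0,0,0],"turn": -0.139},
  {"translation": [-30.5,-41.7,0],"turn": 0},
  {"translation": [-30.5,-41.7,0],"turn": 0},
  {"translation": [-30.5,-41.7,0],"turn": 0},
  {"translation": [-30.5,-41.7,0],"turn": 0},
  {"translation": [-30.5,-41.7,0],"turn": 0},
  {"translation": [-30.5,-41.7,0],"turn": 0},
  {"translation": [-30.5,-41.7,0],"turn": 0},
  {"translation": [-30.5,-41.7,0],"turn": 0},
  {"translation": [-14,-54.4,0],"turn": 0},
  {"translation": [-14,-54.4,0],"turn": 0},
  {"translation": [-14,-54.4,8.5],"turn": 0},
  {"translation": [-14,-54.4,8.5],"turn": 0},
  {"translation": [-14,-54.4,8.5],"turn": 0},
  {"translation": [-14,-54.4,8.5],"turn": 0},
  {"translation": [-14,-54.4,8.5],"turn": 0},
  {"translation": [-14,-54.4,8.5],"turn": 0},
  {"translation": [-14,-54.4,8.5],"turn": 0},
  {"translation": [-14,-54.4,8.5],"turn": 0},
], gripper=36)

```text
time_s: 2.7
eef_pos: [514.7, -356.5, 150.2]
tcp_rot: [[-0.995, 0.102, 0.0], [0.102, 0.995, 0.0], [-0.0, 0.0, -1.0]]
wrist_force: [0.2, -0.1, 0.5]
width: 36.0
```

Run:
```python
from h import *
go(ax(5,80),YA)
im=imaging.get_image("scene");cv2.imwrite("pics/scene2.png",cv2.resize(im[130:270,180:360],None,fx=4,fy=4,interpolation=2))
im=imaging.get_image("top");cv2.imwrite("pics/top2.png",cv2.resize(im[120:270,170:350],None,fx=4,fy=4,interpolation=2))
```

```text
pos [ 514.7 -356.5  150.2] yaw -0.102 F [ 0.16 -0.15  0.49] w 36.0 t 2.7
turn 0.0 d [ 0.8  1.3 70.2]
```

View pics/scene2.png

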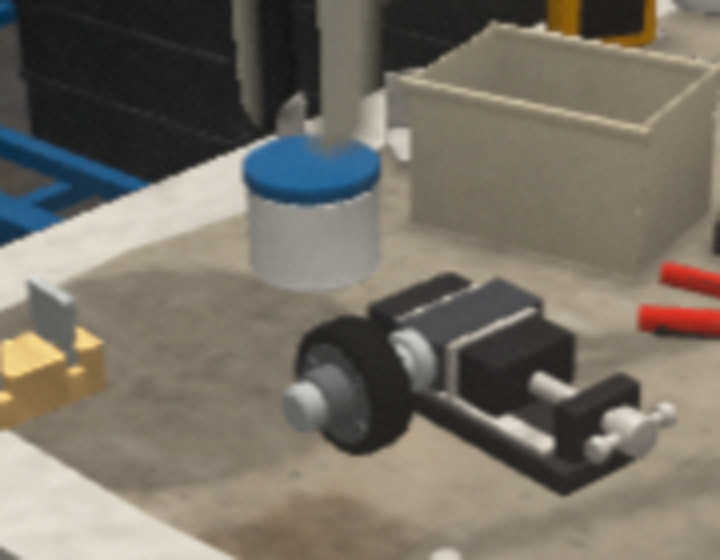

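View pics/top2.png

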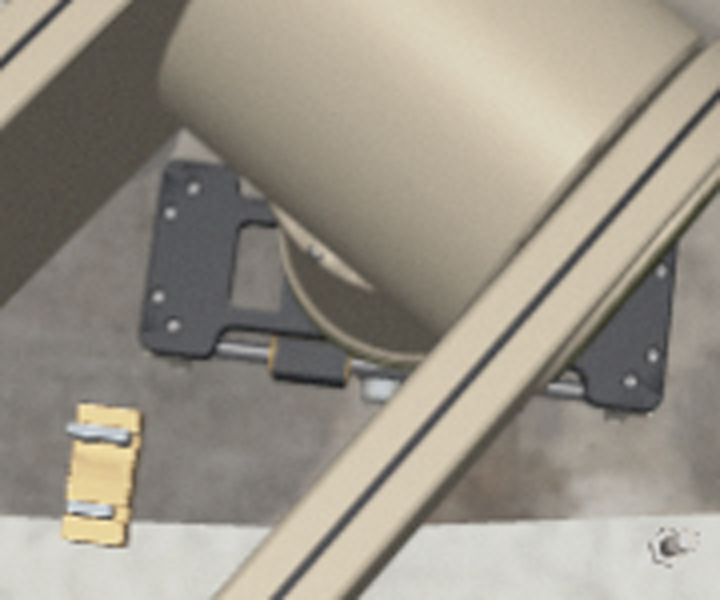

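>>> carry_out([
  {"translation": [0.8,1.3,35],"turn": 0},
  {"translation": [0,0,35],"turn": 0},
  {"translation": [0,0,0],"turn": 0},
])

```text
time_s: 3.18
eef_pos: [511.7, -350.9, 77.0]
tcp_rot: [[-0.995, 0.101, -0.005], [0.101, 0.995, 0.005], [0.006, 0.004, -1.0]]
wrist_force: [-0.1, 0.7, 0.5]
width: 35.9
```

Run:
```python
from h import *
go(ax(5,28),YA)
im=imaging.get_image("scene");cv2.imwrite("pics/scene3.png",cv2.resize(im[150:270,200:350],None,fx=5,fy=5,interpolation=2))
p=telemetry.read_state()["eef_pos"];V=np.array([-U[1],U[0],0])
for dy in(18,-18,0):
  print(dy,[(proj("scene",p+V*dy+U*dx)-[200,150]+.5)*5 for dx in(-7.5,7.5)])
```

```text
pos [ 511.7 -350.9   77. ] yaw -0.1016 F [-0.07  0.69  0.51] w 35.9 t 3.17
turn 0.0004 d [-2.7 -4.  49. ]
18 [array([229.04234328, 267.45294313]), array([265.45543865, 253.05641421])]
-18 [array([298.97321091, 306.36380866]), array([335.73182768, 291.13827483])]
0 [array([263.49378094, 286.62324376]), array([300.08328354, 271.82125142])]
```

View pics/scene3.png

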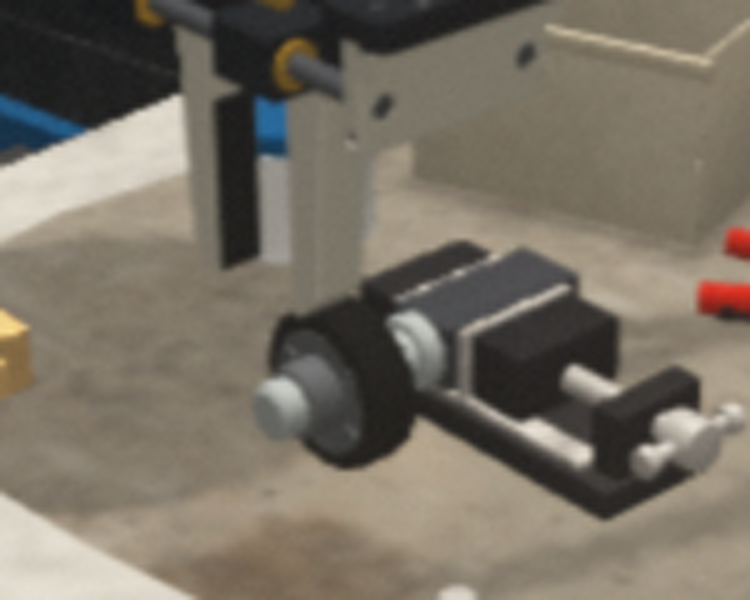

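>>> carry_out([
  {"translation": [0,0,0],"turn": 0},
  {"translation": [0,0,0],"turn": 0},
])

```text
time_s: 3.48
eef_pos: [515.2, -354.0, 82.9]
tcp_rot: [[-0.995, 0.101, 0.003], [0.101, 0.995, -0.002], [-0.003, -0.002, -1.0]]
wrist_force: [0.9, -0.5, 0.5]
width: 35.9
```

Run:
```python
from h import *
go(ax(3,28),YA); print(telemetry.read_state()["tcp_rot"].round(4))
```

```text
pos [ 515.2 -354.    82.9] yaw -0.1016 F [ 0.89 -0.5   0.51] w 35.9 t 3.48
turn 0.0004 d [ 3.1 -1.3 54.9]
[[-0.9948  0.1014  0.0026]
 [ 0.1014  0.9948 -0.0021]
 [-0.0028 -0.0018 -1.    ]]
```

>>> carry_out([
  {"translation": [0,0,0],"turn": 0},
  {"translation": [0,0,0],"turn": 0},
  {"translation": [0,0,0],"turn": 0},
  {"translation": [0,0,0],"turn": 0},
])

```text
time_s: 3.98
eef_pos: [514.0, -353.2, 80.6]
tcp_rot: [[-0.995, 0.102, -0.0], [0.102, 0.995, 0.0], [0.0, 0.0, -1.0]]
wrist_force: [-0.3, 0.5, -1.1]
width: 35.9
```

Run:
```python
from h import *
go(ax(3,28),YA); print(telemetry.read_state()["tcp_rot"].round(4))
im=imaging.get_image("scene");cv2.imwrite("pics/scene4.png",cv2.resize(im[150:270,200:350],None,fx=5,fy=5,interpolation=2))
p=telemetry.read_state()["eef_pos"];V=np.array([-U[1],U[0],0])
for dy in(18,-18,0):
  print(dy,[(proj("scene",p+V*dy+U*dx)-[200,150]+.5)*5 for dx in(-7.5,7.5)])
```

```text
pos [ 514.  -353.2   80.6] yaw -0.1018 F [-0.27  0.46 -1.06] w 35.9 t 3.98
turn 0.0002 d [ 1.8 -1.9 52.6]
[[-9.948e-01  1.016e-01 -1.000e-04]
 [ 1.016e-01  9.948e-01  0.000e+00]
 [ 1.000e-04  0.000e+00 -1.000e+00]]
18 [array([233.3020105 , 265.21440926]), array([269.69843735, 250.83032892])]
-18 [array([303.4121288 , 304.08761248]), array([340.15155902, 288.87468307])]
0 [array([267.8414784, 284.3659498]), array([304.4130959 , 269.57648864])]
```

View pics/scene4.png

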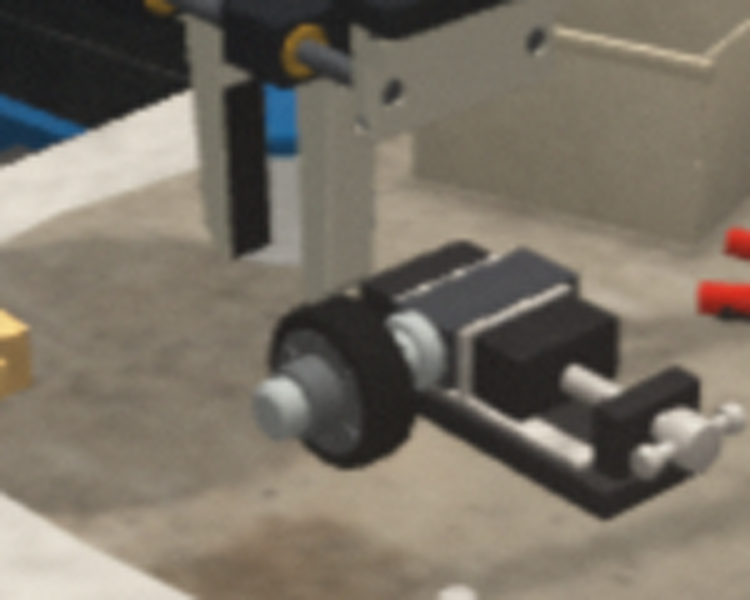

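>>> carry_out([
  {"translation": [0.9,-0.9,4],"turn": 0},
  {"translation": [0.9,-0.9,8],"turn": 0},
  {"translation": [0,0,10],"turn": 0},
  {"translation": [0,0,10],"turn": 0},
  {"translation": [0,0,9],"turn": 0},
  {"translation": [0,0,7],"turn": 0},
  {"translation": [0,0,4],"turn": 0},
  {"translation": [0,0,0],"turn": 0},
  {"translation": [0,0,0],"turn": 0},
  {"translation": [0,0,0],"turn": 0},
])

```text
time_s: 5.28
eef_pos: [512.3, -355.1, 29.1]
tcp_rot: [[-0.995, 0.102, 0.001], [0.102, 0.995, -0.0], [-0.001, -0.0, -1.0]]
wrist_force: [0.2, 0.0, -0.9]
width: 36.2
```

Run:
```python
from h import *
go(ax(3,28),YA)
im=imaging.get_image("scene");cv2.imwrite("pics/scene5.png",cv2.resize(im[150:270,200:350],None,fx=5,fy=5,interpolation=2))
```

```text
pos [ 512.3 -355.1   29.1] yaw -0.1018 F [ 0.24  0.01 -0.94] w 36.2 t 5.28
turn 0.0002 d [0.3 0.1 1.1]
```

View pics/scene5.png

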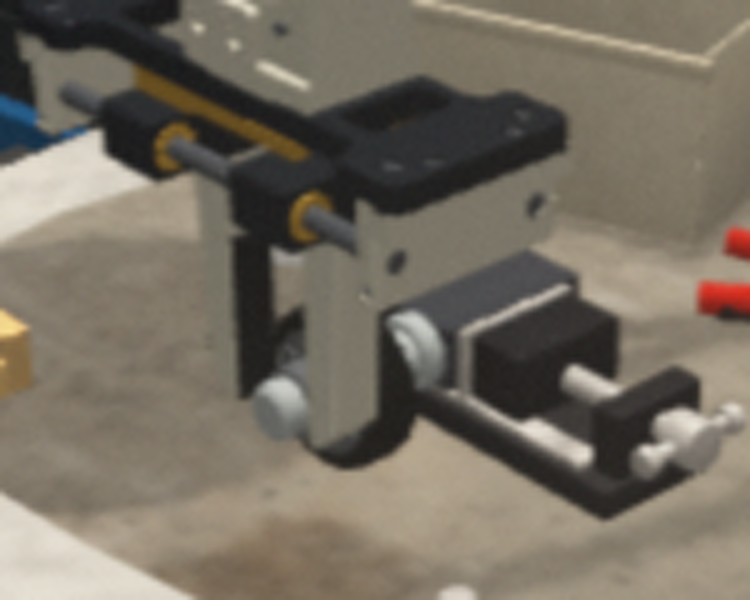

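The fingers now straddle the hub in front of the tyre, near finger at about (345,400) and axle end at (282,407) in the crop. I'll start the push.

>>> carry_out([
  {"translation": [-1.5,0,0],"turn": 0},
  {"translation": [-2.5,0,0],"turn": 0},
  {"translation": [-2.5,0,0],"turn": 0},
  {"translation": [-2.5,0,0],"turn": 0},
  {"translation": [-2.5,0,0],"turn": 0},
  {"translation": [-2.5,0,0],"turn": 0},
  {"translation": [-1,0,0],"turn": 0},
  {"translation": [0,0,0],"turn": 0},
])

```text
time_s: 6.32
eef_pos: [527.2, -356.4, 28.6]
tcp_rot: [[-0.995, 0.101, 0.0], [0.101, 0.995, -0.0], [-0.0, -0.0, -1.0]]
wrist_force: [-2.2, 0.6, -0.3]
width: 36.0
```

>>> carry_out([
  {"translation": [-1,0,0],"turn": 0},
  {"translation": [-1,0,0],"turn": 0},
  {"translation": [-1,0,0],"turn": 0},
  {"translation": [-1,0,0],"turn": 0},
])

```text
time_s: 6.82
eef_pos: [528.8, -356.5, 28.4]
tcp_rot: [[-0.995, 0.102, -0.005], [0.102, 0.995, 0.001], [0.005, 0.001, -1.0]]
wrist_force: [-15.1, 1.8, 10.0]
width: 36.1
```

>>> carry_out([
  {"translation": [-1,0,0],"turn": 0},
  {"translation": [-1,0,0],"turn": 0},
])

```text
time_s: 7.08
eef_pos: [528.9, -356.6, 28.3]
tcp_rot: [[-0.995, 0.102, -0.008], [0.102, 0.995, 0.002], [0.008, 0.001, -1.0]]
wrist_force: [-24.3, 3.7, 16.9]
width: 36.1
```

Run:
```python
from h import *
im=imaging.get_image("scene");cv2.imwrite("pics/scene6.png",cv2.resize(im[150:270,200:350],None,fx=5,fy=5,interpolation=2))
```

```text
(no output)
```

View pics/scene6.png

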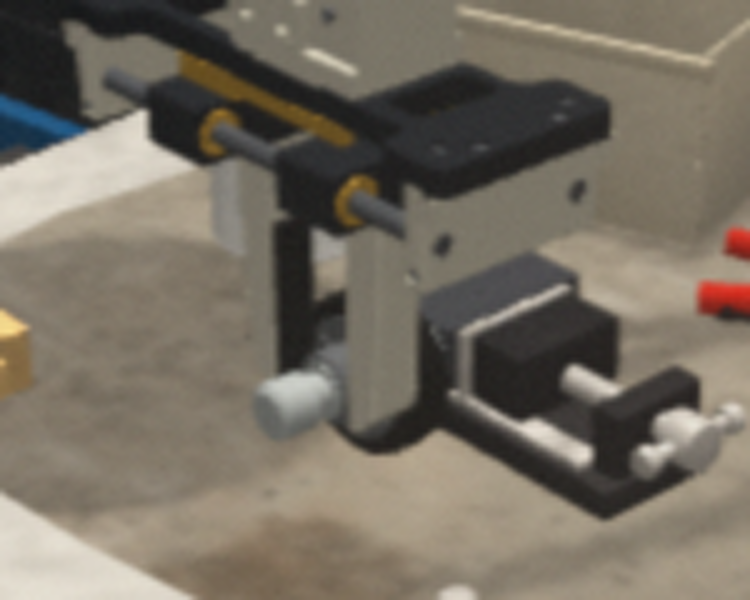

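>>> carry_out([
  {"translation": [3,0,0],"turn": 0},
  {"translation": [5,0,0],"turn": 0},
  {"translation": [5,0,0],"turn": 0},
  {"translation": [3,0,-4],"turn": 0},
  {"translation": [0,0,-10],"turn": 0},
  {"translation": [0,0,-15],"turn": 0},
  {"translation": [0,0,-20],"turn": 0},
  {"translation": [0,10,-20],"turn": 0},
  {"translation": [0,20,-20],"turn": 0},
  {"translation": [0,30,-15],"turn": 0},
  {"translation": [6,35,-5],"turn": 0},
  {"translation": [6,25,0],"turn": 0},
  {"translation": [3,10,0],"turn": 0},
  {"translation": [0,0,0],"turn": 0},
], gripper=50)

```text
time_s: 8.88
eef_pos: [515.5, -224.1, 138.4]
tcp_rot: [[-0.995, 0.101, 0.001], [0.101, 0.995, -0.001], [-0.001, -0.0, -1.0]]
wrist_force: [0.0, -1.2, -0.6]
width: 49.9
```

Run:
```python
from h import *
print(C["top"]["R"].T@-C["top"]["t"])
go([487,-221,100],-0.09)
im=imaging.get_image("scene");cv2.imwrite("pics/scene7r.png",im);cv2.imwrite("pics/scene7.png",cv2.resize(im[185:255,225:345],None,fx=6,fy=6,interpolation=2))
im=imaging.get_image("top");cv2.imwrite("pics/top7r.png",im);cv2.imwrite("pics/top7.png",cv2.resize(im[130:265,165:325],None,fx=4.4,fy=4.4,interpolation=2))
```

```text
[ 387.07473156 -350.67247499  946.87503742]
pos [ 515.5 -224.1  138.4] yaw -0.1007 F [ 0.01 -1.24 -0.65] w 49.9 t 8.88
turn -0.0107 d [28.7  0.5 38.4]
```

View pics/scene7.png

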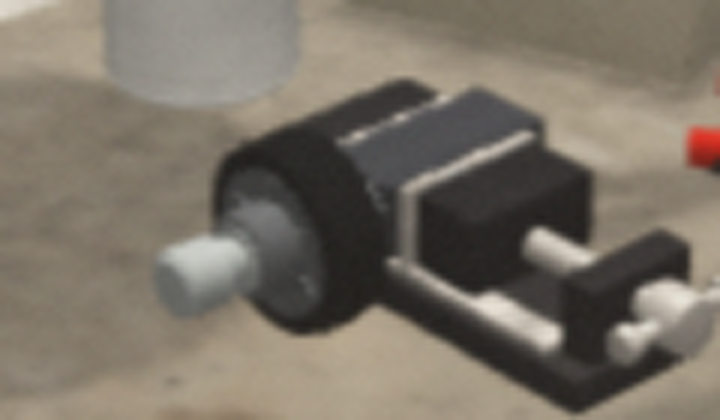

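View pics/top7.png

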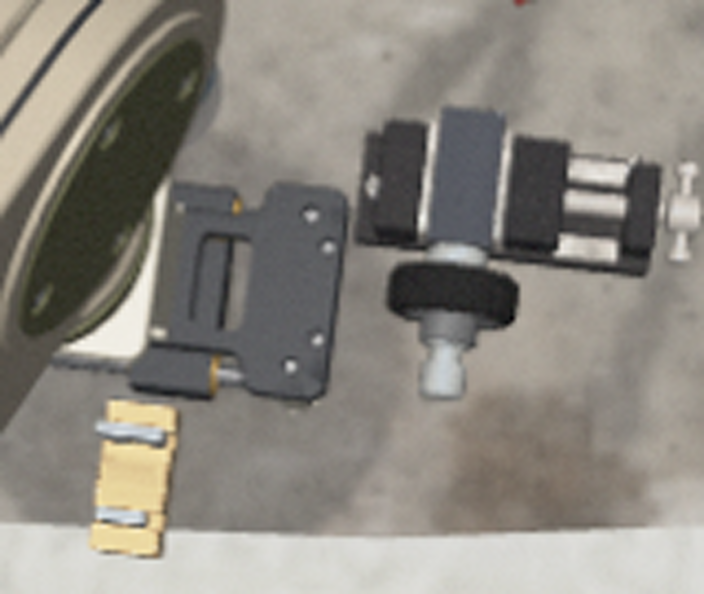

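The wheel is home: its tyre is up against the shoulder. The groove shows as a neck at about (447,355) in the top crop, between the collar at (442,380) and the hub at (450,328). I'll measure it now.

Run:
```python
from h import *
np.set_printoptions(precision=1,suppress=True)
t=cv2.imread("pics/top7r.png");b=cv2.resize(t[195:225,250:285],None,fx=16,fy=16,interpolation=cv2.INTER_CUBIC);cv2.imwrite("pics/z7.png",b)
s=cv2.imread("pics/scene7r.png");b=cv2.resize(s[215:245,245:285],None,fx=16,fy=16,interpolation=cv2.INTER_CUBIC);cv2.imwrite("pics/z7s.png",b)
```

```text
(no output)
```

View pics/z7.png

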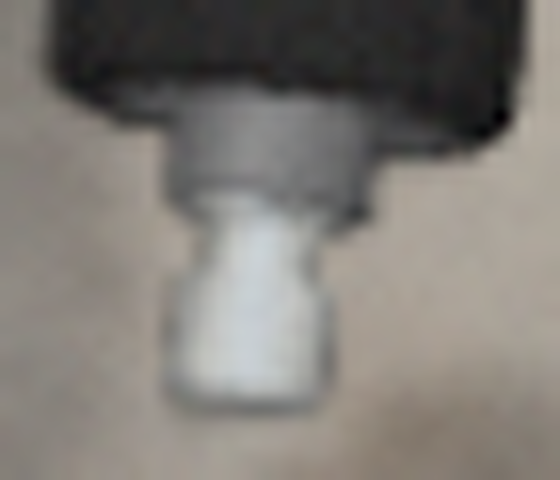

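View pics/z7s.png

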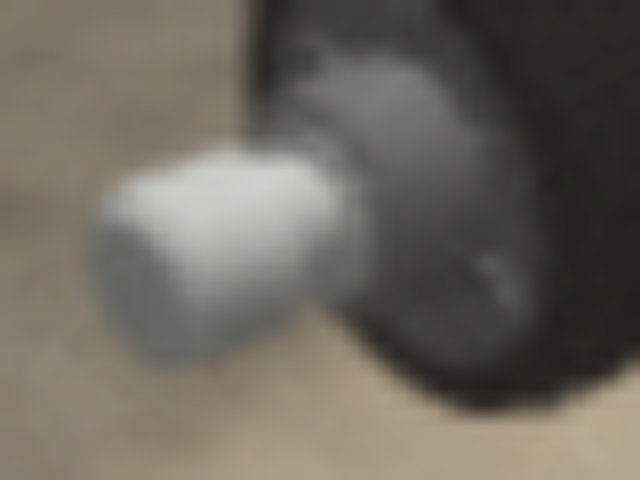

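Run:
```python
from h import *
np.set_printoptions(precision=1,suppress=True)
B=lambda x,y:uz((x,y),(250,195),16)
S=lambda x,y:uz((x,y),(245,215),16)
def sv(n,p,z=32):
    X=plane(n,p,z);return X,"s=%.1f lat=%.1f"%((X-AX)@U,(X-AX)@np.array([-U[1],U[0],0]))
for nm,p,z in(("neckL",(205,238),32),("neckR",(318,258),32),("colL",(172,335),32),("colR",(330,335),32),("end bottom",(248,408),22),("hubL",(168,150),32),("hubR",(378,160),32),("hub end L",(180,215),32),("hub end R",(350,228),32),("tyre L front",(60,85),32),("tyre R front",(515,110),32),("tyre L",(48,60),32),("tyre R",(524,60),32)):
    print(nm,*sv("top",B(*p),z))
print("scene endface ctr",*sv("scene",S(140,283)))
```

```text
neckL [ 525.5 -349.3   32. ] s=15.9 lat=7.0
neckR [ 523.3 -363.    32. ] s=15.1 lat=-6.9
colL [ 513.6 -345.5   32. ] s=3.7 lat=9.5
colR [ 514.  -364.5   32. ] s=5.9 lat=-9.4
end bottom [ 506.2 -354.8   22. ] s=-2.7 lat=-0.5
hubL [ 536.2 -344.6   32. ] s=26.1 lat=12.7
hubR [ 535.4 -370.1   32. ] s=27.9 lat=-12.7
hub end L [ 528.3 -346.2   32. ] s=18.3 lat=10.3
hub end R [ 527.  -366.8   32. ] s=19.2 lat=-10.3
tyre L front [ 544.  -331.4   32. ] s=32.4 lat=26.6
tyre R front [ 541.8 -386.6   32. ] s=35.9 lat=-28.5
tyre L [ 547.  -329.9   32. ] s=35.3 lat=28.4
tyre R [ 548.  -387.6   32. ] s=42.2 lat=-28.9
scene endface ctr [ 506.2 -350.4   32. ] s=-3.2 lat=3.9
```

>>> carry_out([
  {"translation": [4,0,3],"turn": -0.02},
  {"translation": [7,0,10],"turn": 0},
  {"translation": [8,0,15],"turn": 0},
  {"translation": [6,0,16],"turn": 0},
  {"translation": [4,0,15],"turn": 0},
  {"translation": [0,0,10],"turn": 0},
  {"translation": [0,0,5],"turn": 0},
  {"translation": [0,0,0],"turn": 0},
  {"translation": [0,0,0],"turn": 0},
  {"translation": [0,0,0],"turn": 0},
])

```text
time_s: 10.22
eef_pos: [486.9, -222.3, 64.2]
tcp_rot: [[-0.997, 0.082, 0.001], [0.082, 0.997, -0.001], [-0.001, -0.0, -1.0]]
wrist_force: [0.1, -0.4, -0.3]
width: 49.7
```

Run:
```python
from h import *
go([486.5,-221.3,27],-0.08)
im=imaging.get_image("scene");cv2.imwrite("pics/scene8.png",cv2.resize(im[150:250,130:255],None,fx=6,fy=6,interpolation=2))
```

```text
pos [ 486.9 -222.3   64.2] yaw -0.0817 F [ 0.08 -0.42 -0.25] w 49.7 t 10.22
turn -0.0017 d [ 0.5  0.9 37.2]
```

View pics/scene8.png

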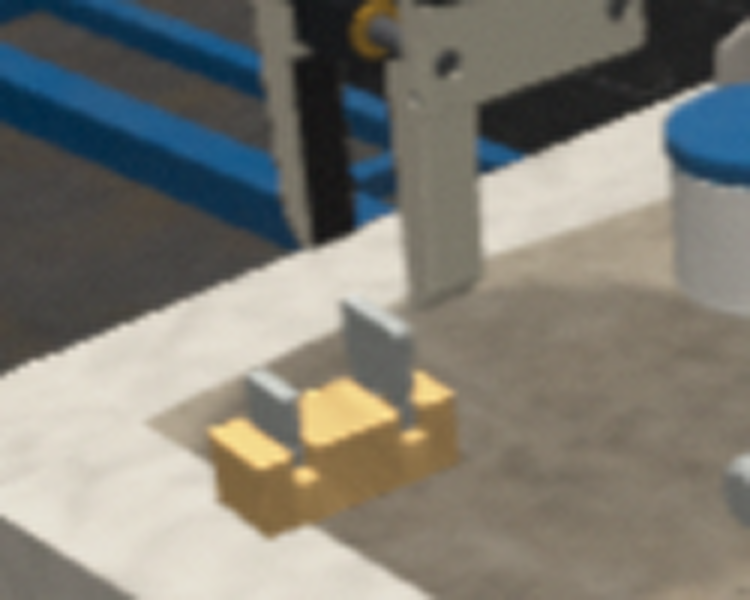

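>>> carry_out([
  {"translation": [0.4,0.9,4],"turn": 0},
  {"translation": [0,0,8],"turn": 0},
  {"translation": [0,0,9],"turn": 0},
  {"translation": [0,0,8],"turn": 0},
  {"translation": [0,0,5],"turn": 0},
  {"translation": [0,0,3],"turn": 0},
  {"translation": [0,0,0],"turn": 0},
  {"translation": [0,0,0],"turn": 0},
])

```text
time_s: 11.28
eef_pos: [486.3, -221.2, 26.9]
tcp_rot: [[-0.997, 0.082, 0.0], [0.082, 0.997, -0.0], [-0.0, -0.0, -1.0]]
wrist_force: [-0.2, 0.0, 1.1]
width: 50.3
```

Run:
```python
from h import *
go([486.5,-221.3,27],-0.08)
im=imaging.get_image("scene");cv2.imwrite("pics/scene9.png",cv2.resize(im[150:250,130:255],None,fx=6,fy=6,interpolation=2))
im=imaging.get_image("top");cv2.imwrite("pics/top9.png",cv2.resize(im[200:265,150:260],None,fx=6,fy=6,interpolation=2))
```

```text
pos [ 486.3 -221.2   26.9] yaw -0.0818 F [-0.2   0.    1.13] w 50.3 t 11.28
turn -0.0018 d [-0.2 -0.1 -0.1]
```

View pics/scene9.png

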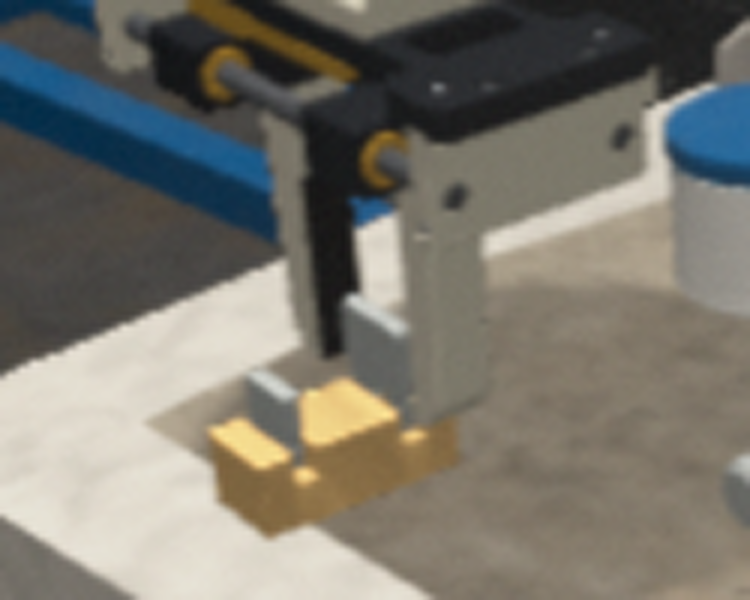

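View pics/top9.png

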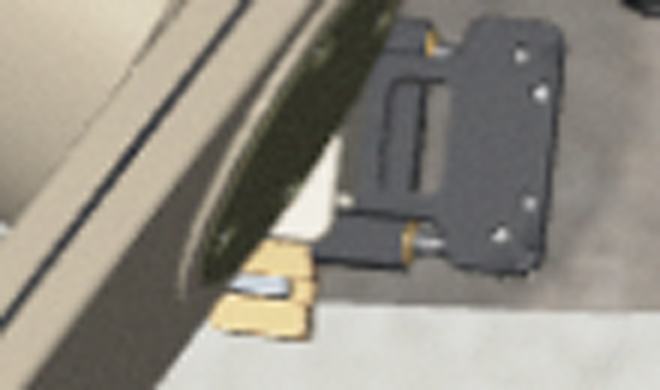

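>>> carry_out([
  {"translation": [0.8,0,0],"turn": 0},
  {"translation": [0.7,0,0],"turn": 0},
  {"translation": [0,0,0],"turn": 0},
  {"translation": [0,0,0],"turn": 0},
  {"translation": [0,0,0],"turn": 0},
  {"translation": [0,0,0],"turn": 0},
], gripper=20, grip_force=30)

```text
time_s: 12.12
eef_pos: [484.6, -221.0, 26.7]
tcp_rot: [[-0.997, 0.082, 0.0], [0.082, 0.997, -0.0], [-0.0, -0.0, -1.0]]
wrist_force: [-0.5, -0.0, 0.4]
width: 29.3
```

Run:
```python
from h import *
go([486.5,-221.3,27],-0.08)
im=imaging.get_image("scene");cv2.imwrite("pics/scene10.png",cv2.resize(im[150:250,130:255],None,fx=6,fy=6,interpolation=2))
```

```text
pos [ 484.6 -221.    26.7] yaw -0.0818 F [-0.5  -0.01  0.44] w 29.3 t 12.12
turn -0.0018 d [-1.9 -0.1 -0.3]
```

View pics/scene10.png

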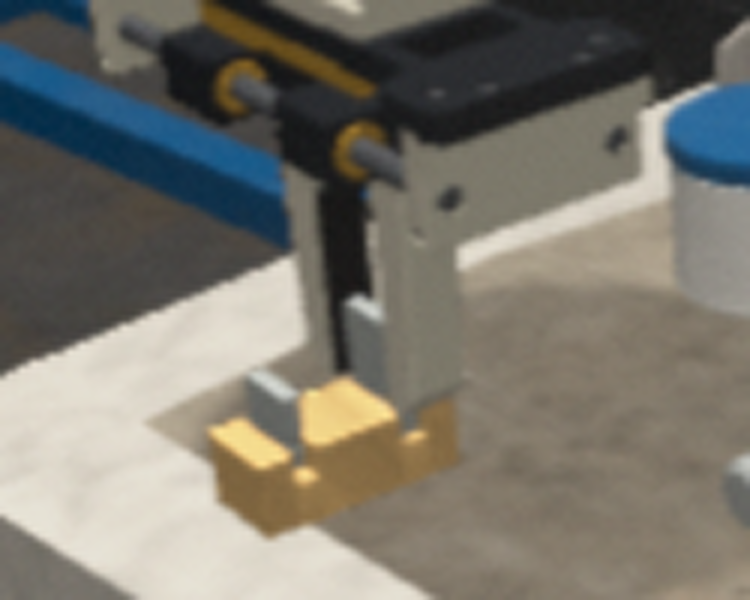

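>>> carry_out([
  {"translation": [0,0,-2],"turn": 0},
  {"translation": [0,0,-4],"turn": 0},
  {"translation": [0,0,-6],"turn": 0},
  {"translation": [0,0,-10],"turn": 0},
  {"translation": [0,0,-15],"turn": 0},
  {"translation": [0,0,-15],"turn": 0},
  {"translation": [0,0,-12],"turn": 0},
  {"translation": [0,0,-6],"turn": 0},
  {"translation": [0,0,0],"turn": 0},
  {"translation": [0,0,0],"turn": 0},
])

```text
time_s: 13.42
eef_pos: [484.2, -220.8, 96.0]
tcp_rot: [[-0.997, 0.082, -0.001], [0.082, 0.997, 0.0], [0.001, 0.0, -1.0]]
wrist_force: [-0.2, -0.4, -0.9]
width: 29.7
```

Run:
```python
from h import *
go(ax(10,95),YA)
im=imaging.get_image("scene");cv2.imwrite("pics/scene11.png",cv2.resize(im[130:250,130:255],None,fx=5,fy=5,interpolation=2))
```

```text
pos [ 484.2 -220.8   96. ] yaw -0.0818 F [-0.18 -0.36 -0.94] w 29.7 t 13.43
turn 0.0202 d [ -48.3 -130.6    1. ]
```

View pics/scene11.png

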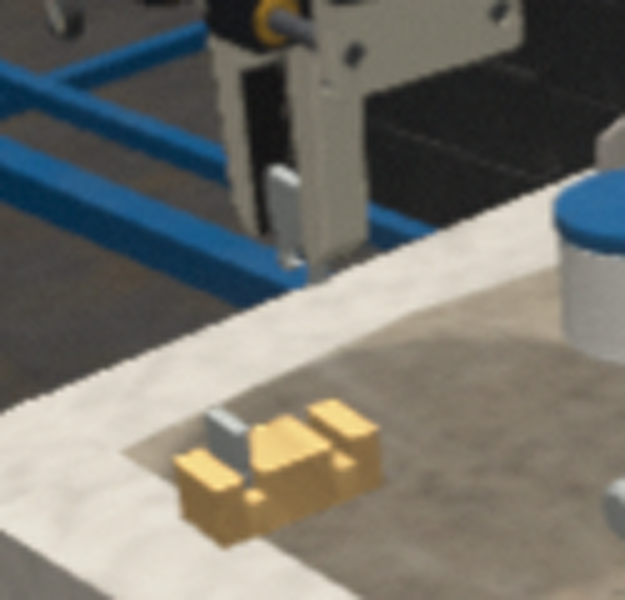

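The clip is held square between the pads, at about (285,210) in the crop, and the spare is untouched. Next I'll carry it over to the axle.

>>> carry_out([
  {"translation": [-2,-6,0],"turn": 0.02},
  {"translation": [-6,-16,0],"turn": 0},
  {"translation": [-9,-24,0],"turn": 0},
  {"translation": [-10,-28,0],"turn": 0},
  {"translation": [-9,-26,0],"turn": 0},
  {"translation": [-7,-18,0],"turn": 0},
  {"translation": [-4,-9,0],"turn": 0},
  {"translation": [-1.3,-3.6,0],"turn": 0},
  {"translation": [0,0,0],"turn": 0},
  {"translation": [0,0,0],"turn": 0},
  {"translation": [0,0,0],"turn": 0},
  {"translation": [0,0,0],"turn": 0},
])

```text
time_s: 14.98
eef_pos: [519.6, -355.5, 96.8]
tcp_rot: [[-0.995, 0.101, 0.0], [0.101, 0.995, -0.0], [-0.0, -0.0, -1.0]]
wrist_force: [-0.1, 0.1, -0.7]
width: 30.0
```

Run:
```python
from h import *
go(ax(10,55),YA)
im=imaging.get_image("scene");cv2.imwrite("pics/scene12.png",cv2.resize(im[130:260,210:340],None,fx=5,fy=5,interpolation=2))
```

```text
pos [ 519.6 -355.5   96.8] yaw -0.1014 F [-0.13  0.07 -0.7 ] w 30.0 t 14.97
turn 0.0006 d [ 0.6 -0.2 41.8]
```

View pics/scene12.png

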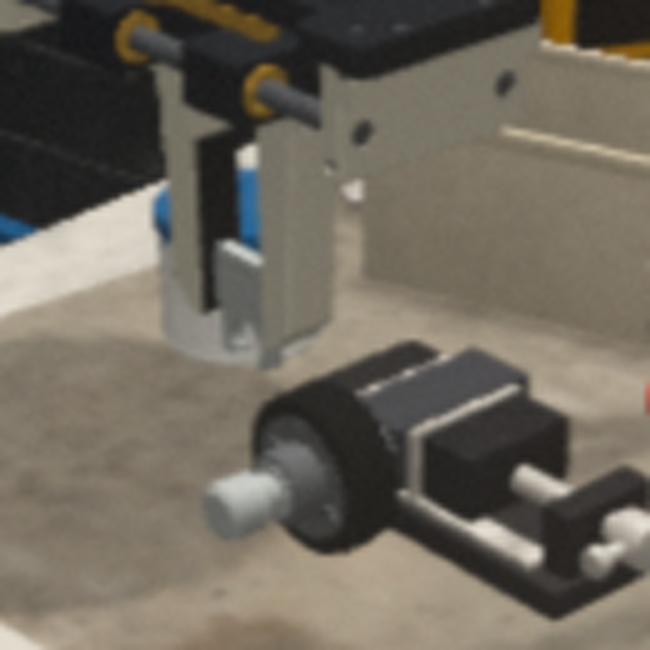

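>>> carry_out([
  {"translation": [0.6,-0.2,3],"turn": 0},
  {"translation": [0,0,6],"turn": 0},
  {"translation": [0,0,8],"turn": 0},
  {"translation": [0,0,8],"turn": 0},
  {"translation": [0,0,6],"turn": 0},
  {"translation": [0,0,4],"turn": 0},
  {"translation": [0,0,3],"turn": 0},
  {"translation": [0,0,2],"turn": 0},
  {"translation": [0,0,0],"turn": 0},
  {"translation": [0,0,0],"turn": 0},
  {"translation": [0,0,0],"turn": 0},
])

```text
time_s: 16.4
eef_pos: [519.0, -356.0, 56.9]
tcp_rot: [[-0.995, 0.102, 0.0], [0.102, 0.995, -0.0], [-0.0, -0.0, -1.0]]
wrist_force: [-1.2, -0.6, -0.1]
width: 29.6
```

>>> carry_out([
  {"translation": [0,0,0.7],"turn": 0},
  {"translation": [0,0,0.7],"turn": 0},
  {"translation": [0,0,0.7],"turn": 0},
  {"translation": [0,0,0],"turn": 0},
])

```text
time_s: 16.9
eef_pos: [518.8, -355.8, 54.4]
tcp_rot: [[-0.995, 0.102, -0.0], [0.102, 0.995, 0.0], [0.0, 0.0, -1.0]]
wrist_force: [0.8, -0.6, 0.3]
width: 29.6
```

>>> carry_out([
  {"translation": [0,0,0.7],"turn": 0},
  {"translation": [0,0,0.7],"turn": 0},
  {"translation": [0,0,0],"turn": 0},
])

```text
time_s: 17.27
eef_pos: [518.9, -355.9, 53.0]
tcp_rot: [[-0.995, 0.102, -0.0], [0.102, 0.995, 0.0], [0.0, 0.0, -1.0]]
wrist_force: [-0.9, -0.8, 0.0]
width: 29.5
```

>>> carry_out([
  {"translation": [0,0,0.5],"turn": 0},
  {"translation": [0,0,0.5],"turn": 0},
  {"translation": [0,0,0],"turn": 0},
])

```text
time_s: 17.65
eef_pos: [518.8, -355.9, 52.1]
tcp_rot: [[-0.995, 0.102, -0.0], [0.102, 0.995, 0.0], [0.0, 0.0, -1.0]]
wrist_force: [-0.3, -0.9, -0.8]
width: 29.4
```

>>> carry_out([
  {"translation": [0,0,0.5],"turn": 0},
  {"translation": [0,0,0.5],"turn": 0},
  {"translation": [0,0,0],"turn": 0},
])

```text
time_s: 18.02
eef_pos: [519.0, -355.9, 51.2]
tcp_rot: [[-0.995, 0.102, 0.0], [0.102, 0.995, 0.0], [-0.0, 0.0, -1.0]]
wrist_force: [0.2, -0.1, 1.3]
width: 29.7
```

>>> carry_out([
  {"translation": [0,0,0.5],"turn": 0},
  {"translation": [0,0,0],"turn": 0},
  {"translation": [0,0,0],"turn": 0},
])

```text
time_s: 18.4
eef_pos: [519.0, -355.9, 50.7]
tcp_rot: [[-0.995, 0.102, 0.0], [0.102, 0.995, -0.0], [-0.0, 0.0, -1.0]]
wrist_force: [-0.1, 1.0, 0.9]
width: 29.6
```

>>> carry_out([
  {"translation": [0,0,0.5],"turn": 0},
  {"translation": [0,0,0],"turn": 0},
  {"translation": [0,0,0],"turn": 0},
])

```text
time_s: 18.77
eef_pos: [519.1, -356.1, 50.1]
tcp_rot: [[-0.995, 0.102, 0.0], [0.102, 0.995, -0.0], [-0.001, -0.0, -1.0]]
wrist_force: [2.1, -0.9, -0.1]
width: 29.6
```

Run:
```python
from h import *
go(ax(10,55),YA)
im=imaging.get_image("scene");cv2.imwrite("pics/scene13.png",cv2.resize(im[170:250,230:320],None,fx=8,fy=8,interpolation=2))
```

```text
pos [ 519.1 -356.1   50.1] yaw -0.1018 F [ 2.1  -0.91 -0.1 ] w 29.6 t 18.77
turn 0.0002 d [ 0.2  0.5 -4.9]
```

View pics/scene13.png

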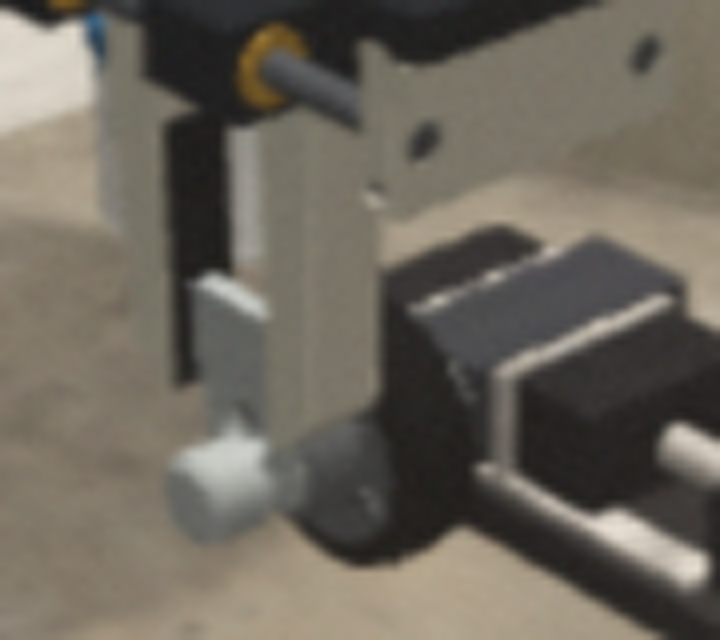

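>>> carry_out([
  {"translation": [0,0,0.5],"turn": 0},
  {"translation": [0,0,0],"turn": 0},
  {"translation": [0,0,0],"turn": 0},
])

```text
time_s: 19.2
eef_pos: [519.0, -356.0, 49.7]
tcp_rot: [[-0.995, 0.102, 0.0], [0.102, 0.995, -0.0], [-0.0, -0.0, -1.0]]
wrist_force: [2.0, 0.2, 1.4]
width: 29.4
```

>>> carry_out([
  {"translation": [0,0,0.5],"turn": 0},
  {"translation": [0,0,0],"turn": 0},
  {"translation": [0,0,0],"turn": 0},
])

```text
time_s: 19.58
eef_pos: [519.2, -356.2, 49.2]
tcp_rot: [[-0.995, 0.102, 0.001], [0.102, 0.995, -0.001], [-0.001, -0.001, -1.0]]
wrist_force: [3.5, -1.5, 0.5]
width: 29.6
```

>>> carry_out([
  {"translation": [-0.7,0,0],"turn": 0},
  {"translation": [0,0,0],"turn": 0},
  {"translation": [0,0,0],"turn": 0},
])

```text
time_s: 19.95
eef_pos: [519.5, -355.7, 48.9]
tcp_rot: [[-0.995, 0.102, -0.0], [0.102, 0.995, 0.001], [0.0, 0.0, -1.0]]
wrist_force: [2.5, -0.7, 0.2]
width: 29.7
```

>>> carry_out([
  {"translation": [0,0,0.5],"turn": 0},
  {"translation": [0,0,0],"turn": 0},
  {"translation": [0,0,0],"turn": 0},
])

```text
time_s: 20.32
eef_pos: [519.5, -355.9, 48.5]
tcp_rot: [[-0.995, 0.102, -0.0], [0.102, 0.995, 0.0], [0.0, 0.0, -1.0]]
wrist_force: [4.2, 0.4, -0.9]
width: 29.5
```

>>> carry_out([
  {"translation": [-0.6,0,0],"turn": 0},
  {"translation": [-0.6,0,0],"turn": 0},
  {"translation": [0,0,0],"turn": 0},
  {"translation": [0,0,0],"turn": 0},
])

```text
time_s: 20.82
eef_pos: [520.4, -356.0, 48.4]
tcp_rot: [[-0.995, 0.102, -0.001], [0.102, 0.995, 0.0], [0.001, 0.0, -1.0]]
wrist_force: [0.2, -0.3, -0.7]
width: 29.9
```

Run:
```python
from h import *
go(ax(10,55),YA);print(telemetry.read_state()["torque"].round(3))
im=imaging.get_image("scene");cv2.imwrite("pics/scene14.png",cv2.resize(im[195:245,240:300],None,fx=12,fy=12,interpolation=2))
im=imaging.get_image("top");cv2.imwrite("pics/top14.png",cv2.resize(im[170:250,210:310],None,fx=7,fy=7,interpolation=2))
```

```text
pos [ 520.4 -356.    48.4] yaw -0.1018 F [ 0.17 -0.25 -0.7 ] w 29.9 t 20.82
turn 0.0002 d [ 1.5  0.2 -6.6]
[ 0.026 -0.07  -0.047]
```

View pics/scene14.png

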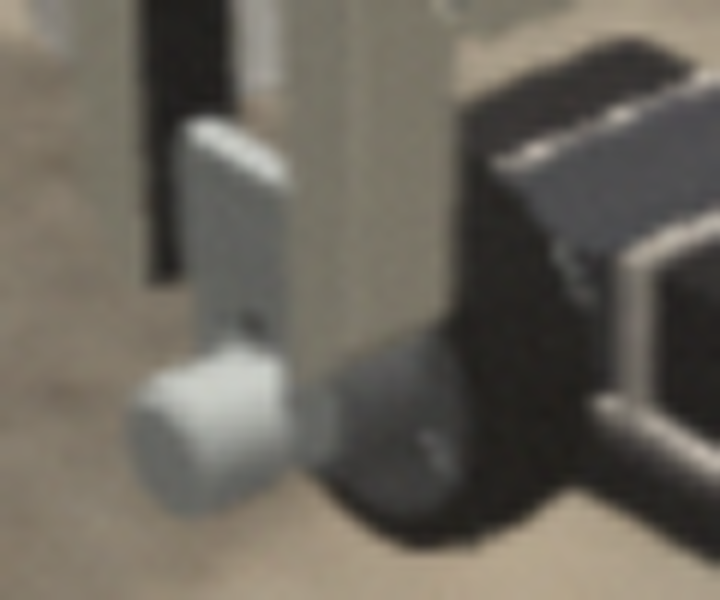

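View pics/top14.png

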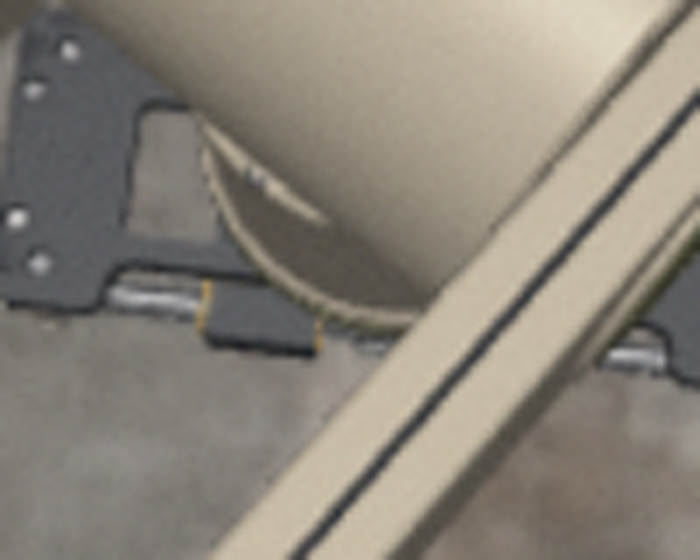

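The clip is in the groove behind the collar and the side force has dropped to zero. I'll go on down towards the core.

>>> carry_out([
  {"translation": [0,0,0.6],"turn": 0},
  {"translation": [0,0,0.6],"turn": 0},
  {"translation": [0,0,0],"turn": 0},
  {"translation": [0,0,0],"turn": 0},
])

```text
time_s: 21.42
eef_pos: [520.9, -355.9, 47.5]
tcp_rot: [[-0.995, 0.102, 0.0], [0.102, 0.995, 0.0], [-0.0, 0.0, -1.0]]
wrist_force: [-0.1, 2.5, 2.3]
width: 30.1
```

>>> carry_out([
  {"translation": [0,0,0.6],"turn": 0},
  {"translation": [0,0,0.6],"turn": 0},
  {"translation": [0,0,0],"turn": 0},
])

```text
time_s: 21.8
eef_pos: [520.9, -355.8, 46.3]
tcp_rot: [[-0.995, 0.102, 0.0], [0.102, 0.995, 0.0], [-0.0, 0.0, -1.0]]
wrist_force: [0.6, 6.0, 3.8]
width: 29.3
```

>>> carry_out([
  {"translation": [0,0.8,0],"turn": 0},
  {"translation": [0,0,0],"turn": 0},
  {"translation": [0,0,0],"turn": 0},
])

```text
time_s: 22.18
eef_pos: [520.9, -355.5, 46.3]
tcp_rot: [[-0.995, 0.102, 0.0], [0.102, 0.995, -0.0], [-0.0, -0.0, -1.0]]
wrist_force: [0.9, 1.8, 2.7]
width: 29.5
```

>>> carry_out([
  {"translation": [0,0.4,0.5],"turn": 0},
  {"translation": [0,0,0],"turn": 0},
  {"translation": [0,0,0],"turn": 0},
])

```text
time_s: 22.55
eef_pos: [520.9, -355.3, 45.9]
tcp_rot: [[-0.995, 0.102, 0.0], [0.102, 0.995, -0.001], [-0.0, -0.001, -1.0]]
wrist_force: [-0.5, 1.0, 4.4]
width: 29.9
```

>>> carry_out([
  {"translation": [0,0.2,0.5],"turn": 0},
  {"translation": [0,0,0.5],"turn": 0},
  {"translation": [0,0,0],"turn": 0},
])

```text
time_s: 22.92
eef_pos: [521.0, -355.1, 44.8]
tcp_rot: [[-0.995, 0.102, 0.0], [0.102, 0.995, -0.001], [-0.0, -0.001, -1.0]]
wrist_force: [1.5, -0.8, 2.2]
width: 29.5
```

>>> carry_out([
  {"translation": [0,0,0.5],"turn": 0},
  {"translation": [0,0,0.5],"turn": 0},
  {"translation": [0,0,0],"turn": 0},
])

```text
time_s: 23.3
eef_pos: [520.5, -354.8, 43.2]
tcp_rot: [[-0.995, 0.102, -0.001], [0.102, 0.995, 0.0], [0.001, 0.0, -1.0]]
wrist_force: [-0.0, -2.7, -0.1]
width: 29.4
```

>>> carry_out([
  {"translation": [0,0,0.5],"turn": 0},
  {"translation": [0,0,0.5],"turn": 0},
  {"translation": [0,0,0],"turn": 0},
])

```text
time_s: 23.68
eef_pos: [520.7, -354.7, 42.4]
tcp_rot: [[-0.995, 0.102, -0.0], [0.102, 0.995, 0.0], [0.0, 0.0, -1.0]]
wrist_force: [1.3, -4.0, -3.4]
width: 29.8
```

>>> carry_out([
  {"translation": [0,-0.6,0.6],"turn": 0},
  {"translation": [0,0,0.6],"turn": 0},
  {"translation": [0,0,0.6],"turn": 0},
  {"translation": [0,0,0],"turn": 0},
])

```text
time_s: 24.18
eef_pos: [520.6, -355.0, 40.4]
tcp_rot: [[-0.995, 0.102, -0.001], [0.102, 0.995, 0.001], [0.001, 0.001, -1.0]]
wrist_force: [1.8, 0.2, -3.8]
width: 29.9
```

>>> carry_out([
  {"translation": [0,0,0.6],"turn": 0},
  {"translation": [0,0,0.6],"turn": 0},
  {"translation": [0,0,0],"turn": 0},
  {"translation": [0,0,0],"turn": 0},
])

```text
time_s: 24.68
eef_pos: [520.7, -355.1, 39.5]
tcp_rot: [[-0.995, 0.102, -0.0], [0.102, 0.995, 0.0], [0.0, 0.0, -1.0]]
wrist_force: [0.8, 0.6, -3.9]
width: 29.4
```

>>> carry_out([
  {"translation": [0,0,0.5],"turn": 0},
  {"translation": [0,0,0.5],"turn": 0},
  {"translation": [0,0,0],"turn": 0},
])

```text
time_s: 25.05
eef_pos: [520.9, -355.3, 38.8]
tcp_rot: [[-0.995, 0.102, -0.0], [0.102, 0.995, 0.0], [0.0, 0.0, -1.0]]
wrist_force: [-0.4, 1.5, -2.1]
width: 29.6
```

>>> carry_out([
  {"translation": [0,0,0.5],"turn": 0},
  {"translation": [0,0,0],"turn": 0},
  {"translation": [0,0,0],"turn": 0},
])

```text
time_s: 25.42
eef_pos: [520.9, -355.4, 38.4]
tcp_rot: [[-0.995, 0.102, 0.0], [0.102, 0.995, -0.0], [-0.0, -0.0, -1.0]]
wrist_force: [0.7, 1.4, -1.1]
width: 29.2
```

>>> carry_out([
  {"translation": [0,0,0.5],"turn": 0},
  {"translation": [0,0,0],"turn": 0},
  {"translation": [0,0,0],"turn": 0},
])

```text
time_s: 25.8
eef_pos: [521.1, -355.5, 38.1]
tcp_rot: [[-0.995, 0.102, 0.0], [0.102, 0.995, -0.0], [-0.0, -0.0, -1.0]]
wrist_force: [0.7, 1.1, 1.6]
width: 29.7
```

>>> carry_out([
  {"translation": [0,0,0.5],"turn": 0},
  {"translation": [0,0,0],"turn": 0},
  {"translation": [0,0,0],"turn": 0},
])

```text
time_s: 26.18
eef_pos: [521.2, -355.6, 37.9]
tcp_rot: [[-0.995, 0.102, 0.001], [0.102, 0.995, -0.001], [-0.001, -0.001, -1.0]]
wrist_force: [-2.0, 1.8, 5.4]
width: 29.3
```

The resistance now rises at TCP z of about 38, which matches the expected seat at 38.5. I'll relax, open the fingers and lift away.

>>> carry_out([
  {"translation": [0,0,-0.8],"turn": 0},
  {"translation": [0,0,0],"turn": 0},
])

```text
time_s: 26.42
eef_pos: [520.9, -355.4, 38.0]
tcp_rot: [[-0.995, 0.102, 0.0], [0.102, 0.995, -0.0], [-0.0, -0.0, -1.0]]
wrist_force: [0.8, 1.1, 1.9]
width: 29.6
```

>>> carry_out([
  {"translation": [0,0,0],"turn": 0},
  {"translation": [0,0,0],"turn": 0},
  {"translation": [0,0,0],"turn": 0},
  {"translation": [0,0,0],"turn": 0},
  {"translation": [0,0,0],"turn": 0},
], gripper=46)

```text
time_s: 27.05
eef_pos: [520.8, -355.3, 38.0]
tcp_rot: [[-0.995, 0.102, -0.0], [0.102, 0.995, 0.0], [0.0, -0.0, -1.0]]
wrist_force: [0.6, -1.0, 0.0]
width: 46.0
```

>>> carry_out([
  {"translation": [0,0,-2],"turn": 0},
  {"translation": [0,0,-6],"turn": 0},
  {"translation": [0,0,-12],"turn": 0},
  {"translation": [0,0,-18],"turn": 0},
  {"translation": [0,0,-20],"turn": 0},
  {"translation": [0,15,-20],"turn": 0},
  {"translation": [0,30,-15],"turn": 0},
  {"translation": [0,40,-5],"turn": 0},
  {"translation": [0,40,0],"turn": 0},
  {"translation": [0,25,0],"turn": 0},
  {"translation": [0,10,0],"turn": 0},
  {"translation": [0,0,0],"turn": 0},
  {"translation": [0,0,0],"turn": 0},
  {"translation": [0,0,0],"turn": 0},
])

```text
time_s: 28.8
eef_pos: [536.9, -197.0, 136.0]
tcp_rot: [[-0.995, 0.103, -0.0], [0.103, 0.995, -0.0], [0.0, -0.0, -1.0]]
wrist_force: [-0.1, -1.1, -0.7]
width: 46.0
```

Run:
```python
from h import *
go(ax(10,55),YA)
im=imaging.get_image("scene");cv2.imwrite("pics/scene15r.png",im);cv2.imwrite("pics/scene15.png",cv2.resize(im[190:250,235:325],None,fx=8,fy=8,interpolation=2))
im=imaging.get_image("top");cv2.imwrite("pics/top15r.png",im);cv2.imwrite("pics/top15.png",cv2.resize(im[180:230,235:300],None,fx=11,fy=11,interpolation=2))
```

```text
pos [ 536.9 -197.   136. ] yaw -0.103 F [-0.13 -1.09 -0.68] w 46.0 t 28.8
turn -0.001 d [   1.7 -159.6   81. ]
```

View pics/scene15.png

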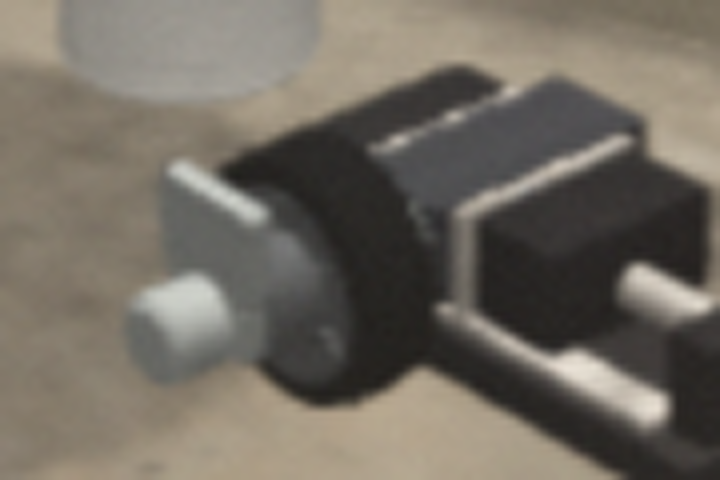

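View pics/top15.png

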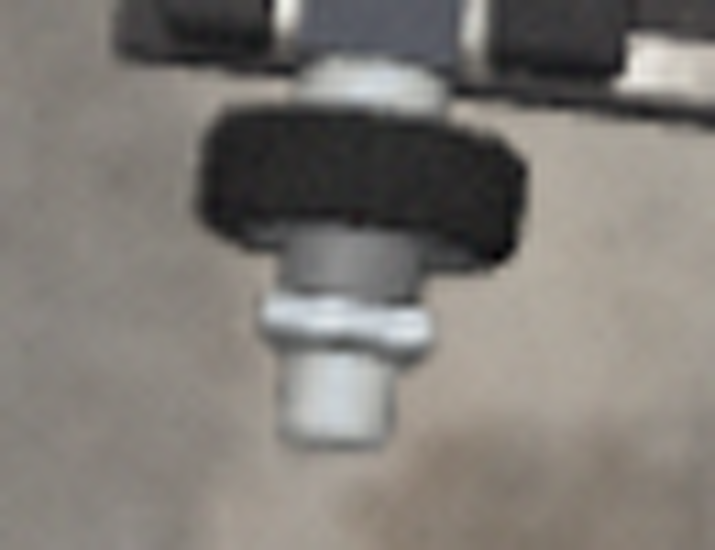

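The clip stands square in the groove, with its tab top at about (220,190) in the scene crop and between collar and hub at (347,322) in the top crop. The wheel is home. I'll check the clip's height and the bystanders, then hand in.

Run:
```python
from h import *
np.set_printoptions(precision=1,suppress=True)
T=lambda x,y:uz((x,y),(235,180),11);S=lambda x,y:uz((x,y),(235,190),8)
V=np.array([-U[1],U[0],0])
for a,s in(((263,305),(178,168)),((432,325),(265,217))):
    X,e=tri(T(*a),S(*s));print(X,e,"lat",(X-AX)@V)
X=(plane("top",T(263,312),62)+plane("top",T(432,332),62))/2;print("mid lat",(X-AX)@V)
a,b=cv2.imread("pics/scene7r.png"),cv2.imread("pics/scene15r.png")
d=cv2.absdiff(a,b).max(2)
print("bolt diff",d[262:310,280:302].max(),"spare diff",d[208:222,165:182].max(),"tin diff",d[170:200,240:275].max())
from bench import r; r.finish_job()
```

```text
[ 524.7 -341.8   61.8] 0.5644505233814521 lat 14.312806493318044
[ 521.5 -370.4   62.2] 1.0922959034484843 lat -14.458091635901255
mid lat -0.4486099874147167
bolt diff 7 spare diff 4 tin diff 6
the job is handed in; nothing more can be done
```

The wheel is home, and the larger clip is snapped into the groove and released. I handed the job in at about 29 s; no verdict is reported.

**How it went**
- **Wheel:** I pushed the tyre face with both fingers straddling the hub until it stopped firm. The push reached about 24 N along the axle and 17 N upward on the wheel, short of the 40 N limit. The groove was then bare.
- **Clip:** I felt for the groove with side and downward forces of a few newtons, then pressed the clip down. The snap-in readings stayed at or below about 6 N, but I only read the force at the end of each step, so a brief peak could have been missed.
- **Seating:** The clip pulled itself in past the nibs. It met resistance again at tool height z ≈ 38 mm, where 38.5 was expected.

**Last checks**
- **Clip position:** The tab's top corners measured at 61.8 and 62.2 mm, against an expected 62. The clip sits within about 0.5 mm of the axle line sideways, square to it.
- **Bystanders:** Bolt, tin and spare clip show no change between the pictures taken before the grasp and after the release. The robot was clear of everything.

**Disagreements**
- The scene camera was off by about 1.5 px against the known finger position.
- The finger front found by contact was about 5 mm further along the axle than the 15 mm pad width suggests.
- The clip first met the groove about 4 to 5 mm nearer the free end than the camera estimate, so I trusted touch there. That shift may include where the clip sat in the pads.

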